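# Test a battery cell: load the tester and hold its dead-man lever at half stroke

### The arm

A 6-joint arm with a two-finger parallel gripper is mounted at the origin on a cart in front of the work surface, level with it; the furniture and walls round the work are solid. World frame = base frame: x ahead of the robot, y to its left, z up, the work surface at z = 0. Lengths are in m, angles in rad, forces in N, time in s.
With the tool pointing down it reaches from about 0.425 to 0.95 m from the base axis. Payload 3.5 kg.
Tool frame: the origin (TCP) lies midway between the tips of the shut fingers; the grasp point (between the pads) lies 19 mm behind it (ctrl.hold_point_z is the distance from the TCP to the grasp point, in m); z points along the fingers, y is the line along which they close (so a half turn about z gives the same grasp; the last joint's range is limited). The gripper opens to 85 mm and grips with 20 to 120 N. Pads are 22 mm wide; open, the fingers measure 114 mm over their backs; the gripper's body (76 mm by 85 mm) begins 54 mm behind the grasp point. The pads swing forward as they close: fully open they stand 13 mm farther back than shut.
Start: joints at [-1.284, 0.286, 1.577, -0, 1.279, -0.15], TCP at [0.286, -0.612, 0.231] pointing down, gripper open.
Joint ranges: [-2.77, 2.77], [-0.9, 2.22], [0.21, 2.48], [-1.53, 4.67], [0.24, 2.81], [-2.84, 2.84]. Speed limits (rad/s): [2.79, 2.79, 3.14, 3.14, 3.14, 3.14].

### API

Orientations are given as a unit quaternion [x, y, z, w].
In Python, from plant import readout, cams, sign_off, ctrl gives the robot as it stands. The module is installed in compiled form; this text tells all that it offers.
- The arm moves only by the tool step_arm, never from a script. Its argument "increments" is a list of rows, each a list of 2 entries, a list of its own where there are three numbers: the shift along the world's x, y, z in mm, then the turn, a rotation vector about the world's x, y, z in rad. In form: [[[x, y, z], [rx, ry, rz]], ...]. A call has 1 to 8 rows; each row shifts and turns the commanded pose from where the row before left it; what a row does not reach is not made up. A row lasts 1/12 s, in which the tool goes at most 41.7 mm and 7.16 degrees, less where a joint would pass 70% of its speed; a pose out of reach is approached as far as the arm can. A call is refused whole if a number of a shift passes 41.7 or a number of a turn 0.125, either way. A call with a gripper value outside its range is refused whole. "fingers" is the opening, from -1 (shut) to 1 (fully open), set as the call begins (left out, the last holds). The fingers move at their own pace and stop on an object; "grip_force" is the grip in N (left out, the last holds). Time passes only in rows, so rows that do not move let the fingers close. It gives the time, the measured TCP pose, the force, the opening and the grip force at its end, in the units of the state.
- readout.get_state(): the state, without advancing time (a new reading comes with each control period).
- cams.read_camera(name): name is "scene" or "top" or "wrist"; returns the picture (480x640x3 uint8, red, green, blue); there is no depth.
- cams.get_calibration(name): a dict with "fx", "fy", "cx", "cy" (pixels), "distortion" ([k1, k2, p1, p2, k3] as OpenCV has them; the pictures are not rectified), "eye" and "rotation" of the camera in the world; the wrist camera has in their place "T_tool_cam" (4x4, takes a point from camera to tool coordinates, whose origin is the TCP and whose axes are the flange's). Camera axes: x right, y up, looking along -z (the intrinsics and any distortion apply to the point x, -y, -z); pixel columns grow to the right and rows downward; lengths in m; the calibration is good to about 2 mm. A picture is of the moment at which its call begins: read the wrist's pose just before it. get_calibration takes no time and is no camera call.
- sign_off(): hands the job in; it is judged then, once.
The state is a dict: "time": time; "qpos": joint angles; "dq": joint speeds; "joint_efforts": joint torques, N m; "eef_pos": TCP position; "tcp_rot": TCP orientation; "contact_force": force on the tool from outside, world axes, zero at the start; "wrist_torque": the same for the moment, N m; "opening": opening from 0.0 (shut) to 1.0 (fully open); "finger_force": force on a finger pad.
Only numpy, scipy, OpenCV 4.12 (cv2) and the standard library are available. Lean on these libraries where they do the work, as an engineer would, in place of code of your own. Each camera call takes 0.05 s, during which the arm holds its last target. There are 200 camera calls.

### The job

Take the white-and-green battery cell, stand it upright and fully home in the round well of the bench tester, and let go of it. Then push the tester's orange spring-loaded lever down with the fingertips to half stroke, where the lever is level and the pointer stands in the green sector, and keep it pressed there: finish while still holding it, because it springs back when released. Never push the lever down to its stop, and leave the car charger and the lamp box where they are.

Things in the scene. Friction and masses are not known exactly. Their poses are not given: they have to be found in the camera images.
- cell: The battery cell: a loose white cylinder with green bands, 33 mm in diameter, 62 mm high, 0.1 kg, standing upright on the table. Origin: centre of its underside; z is its axis, up. It trades places with the charger and the lamp box from run to run. A white bag sealer, 100 mm high, stands to the right (-y) of the tester and reaches towards these places.
- tester: Bench tester fixed to the table; place and yaw vary. Grey box, 190 mm in its y (-85 to +105), 100 mm in x (70 at the well), top 32 mm above the table. Origin: underside, below the lever hinge. Well at (0, +70 mm), orange lever towards -y. At y = 0: hinge cheeks 76 mm high and, 18 mm behind (+x), a white gauge plate 48 mm wide in y, 116 mm high (above the table).
- well_mouth (a point): Centre of the mouth of the round upright well, on the tester's top face 32 mm above the table. The bore is 38 mm wide and 24 mm deep, with a 4 mm chamfer, so that 38 mm of a seated cell stand out.
- well_floor (a point): Centre of the well's floor, 8 mm above the table; the underside of a seated cell rests here.
- paddle (a point): Middle of the upper face of the orange paddle (36 mm in tester x, 40 mm in tester y, 10 mm thick) at the lever's free end, 68 mm from the hinge axis, which runs along tester x 66 mm above the table. It moves with the lever: about 91 mm above the table at rest, 71 mm when level, 51 mm at the stop.
- test_lever (a joint): Angle of the spring-loaded lever, rad: 0 at rest (slopes up 0.3 rad to the paddle), 0.30 half stroke (level, pointer upright), 0.60 at the stop. Pointer in the green sector from 0.22 to 0.38; yellow before, red beyond. A push down on the middle of the paddle takes about 2 N to start, 6 N at 0.30, 11 N at the stop. It springs back when released.
- charger: Bystander: loose black and white car charger, 26 mm wide, 58 mm high, standing upright. Origin: centre of its underside.
- lamp_pack: Bystander: loose white and green lamp box, 36 x 36 x 75 mm, standing upright. Origin: centre of its underside.
Not all that is in view belongs to the job. Leave any blue look-alike of the cell alone.

How it is judged:
On the way, in this order (a step that is already met when the one before it is completed fails the run):
1. the cell stands upright on the floor of the well and the fingers have let go of it (horizontal distance between cell and well_floor below 0.005 m and z of cell in the frame of well_floor between -0.004 and 0.004 m and angle between cell's own z axis and vertical below 0.12 rad and contact force between the fingers and cell below 0.3 N), for 0.2 s.
2. the fingers hold the lever at half stroke, pointer in the green sector, the cell still in the well (value of joint test_lever between 0.22 and 0.38 rad and contact force between the fingers and test_lever above 1 N and horizontal distance between cell and well_floor below 0.005 m and z of cell in the frame of well_floor between -0.004 and 0.004 m and angle between cell's own z axis and vertical below 0.12 rad), for 0.5 s.
At the end, for the whole second after the job is handed in: Still holding: fingers press the lever with over 1 N at 0.22 to 0.38 rad (green); the cell, untouched by the fingers, stands in the well within 5 mm of its axis, 4 mm of its floor, 0.12 rad of upright; charger and lamp box within 20 mm of their starts (all of step 2 and contact force between the fingers and cell below 0.3 N and distance of each of charger, lamp_pack from where it was at the start of the episode below 0.02 m); the arm keeps its last pose, push and grip.
It fails at once if the lever is pushed down to its stop (beyond 0.55 rad) (value of joint test_lever above 0.55 rad).
It fails at once if the car charger is moved over 20 mm or tipped (distance of charger from where it was at the start of the episode above 0.02 m or angle between charger's own z axis and vertical above 0.3 rad).
It fails at once if the lamp box is moved over 20 mm or tipped (distance of lamp_pack from where it was at the start of the episode above 0.02 m or angle between lamp_pack's own z axis and vertical above 0.3 rad).
It also fails if it takes over 48 s, if anything falls off the work surface, if the arm or the gripper's body presses on something with over 40 N, if the wrist force passes 120 N, or if a joint passes its speed limit or range.

## Working session

There is one attempt and no reset: what is moved stays moved. The work goes in short steps, Python scripts to look and compute and a tool call to move; the robot and the scene stay as the last step left them, time stands still between calls to the robot, and variables do not carry over. Pictures are saved under pics/ and viewed, at most 10 in all, crops included, and the job is handed in when it is done.

Besides the shell and the picture viewer there is one more tool, called after ">>>" in YAML: its name, and indented under it one key for each argument. step_arm: Moves the arm, as the interface text tells. Its arguments: {"type":"object","properties":{"increments":{"type":"array","items":{"type":"array"}},"fingers":{"type":"number"},"grip_force":{"type":"number"}},"required":["increments"]}

```bash
mkdir -p pics; cat > h.py <<'E'
import numpy as np, cv2
from plant import readout, cams, sign_off, ctrl
from scipy.spatial.transform import Rotation as R
def cam(name):
    c=cams.get_calibration(name)
    K=np.array([[c['fx'],0,c['cx']],[0,c['fy'],c['cy']],[0,0,1]]);d=np.array(c['distortion'],float)
    if 'eye' in c: return K,d,np.array(c['eye']),np.array(c['rotation']).reshape(3,3) if np.size(c['rotation'])==9 else R.from_quat(c['rotation']).as_matrix()
    s=readout.get_state();T=np.array(c['T_tool_cam']);Rt=R.from_quat(s['tcp_rot']).as_matrix()
    return K,d,np.array(s['eef_pos'])+Rt@T[:3,3],Rt@T[:3,:3]
def unproj(cm,uv,z):
    K,d,e,Rm=cm
    p=cv2.undistortPoints(np.array(uv,float).reshape(-1,1,2),K,d)[:,0]
    r=np.c_[p[:,0],-p[:,1],-np.ones(len(p))]@Rm.T
    return e+r*((z-e[2])/r[:,2])[:,None]
def proj(cm,P):
    K,d,e,Rm=cm
    q=(np.array(P,float).reshape(-1,3)-e)@Rm*[1,-1,-1]
    return cv2.projectPoints(q,np.zeros(3),np.zeros(3),K,d)[0][:,0]
def snap(name,f):
    im=cams.read_camera(name);cv2.imwrite('pics/'+f,im[:,:,::-1]);return im
E
python3 - <<'E'
from h import *
for n in('scene','top'):
    snap(n,n+'1.png');c=cam(n);print(n,c[0][0,0],c[2],c[3].round(3).tolist())
print(readout.get_state(),ctrl.hold_point_z)
E
```

```text
scene 556.8187808752303 [0.15127094 0.42220818 0.80179137] [[-0.855, 0.356, -0.378], [-0.519, -0.608, 0.6], [-0.016, 0.709, 0.705]]
top 472.7846208834967 [ 0.38938493 -0.19354582  0.91187276] [[-0.019, 0.987, -0.16], [-1.0, -0.018, 0.01], [0.007, 0.16, 0.987]]
{'time': 0.1, 'qpos': array([-1.28401755e+00,  2.87114673e-01,  1.57802350e+00,  4.65945399e-06,
        1.27861835e+00, -1.50035476e-01]), 'dq': array([ 1.82409852e-04, -1.02810786e-03, -2.68612035e-03,  1.17959449e-03,
       -6.48340221e-06, -1.23571888e-03]), 'joint_efforts': array([ 5.53210684e-04, -4.07297087e+01, -2.93699992e+01, -1.79224312e-04,
        3.42931315e-03,  1.07855450e-05]), 'eef_pos': array([ 0.28539812, -0.61104044,  0.23006428]), 'tcp_rot': array([ 9.76243398e-01,  2.16674079e-01, -7.16911096e-05, -1.07956101e-03]), 'contact_force': array([-0.86256568,  0.12033737, -0.53599044]), 'wrist_torque': array([ 0.00478748, -0.01430906,  0.02530942]), 'finger_force': 0.0, 'opening': 0.9979735522320562} 0.0187
```

View pics/top1.png

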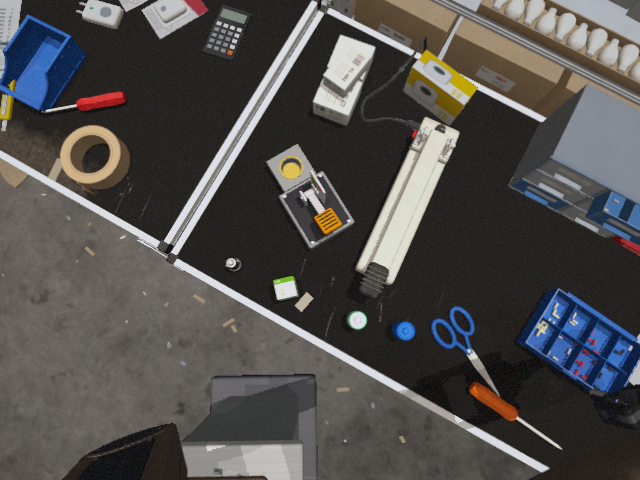

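View pics/scene1.png

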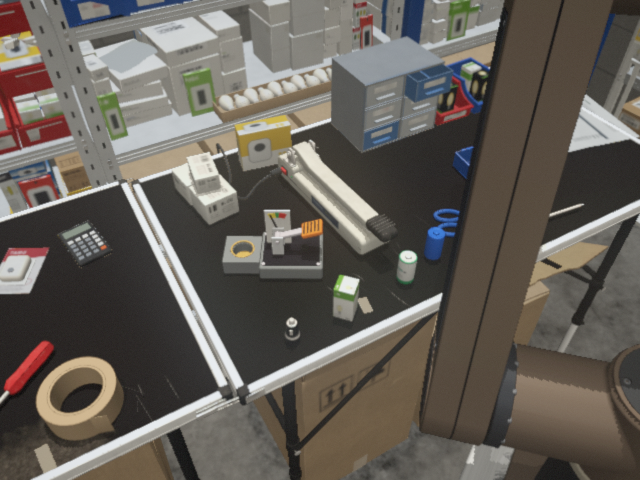

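Top view: cell (357,320), blue look-alike (404,331), lamp box (286,288), charger (232,264), well (291,168), paddle (327,221). I'll enlarge crops for accuracy.

```bash
python3 - <<'E'
from h import *
t=cv2.imread('pics/top1.png');s=cv2.imread('pics/scene1.png')
a=cv2.resize(t[140:340,250:450],None,fx=3,fy=3,interpolation=cv2.INTER_CUBIC)[:600]
cv2.imwrite('pics/c1.png',a)
b=cv2.resize(s[190:320,215:425],None,fx=3.8,fy=3.8,interpolation=cv2.INTER_CUBIC)
cv2.imwrite('pics/c2.png',b);print(b.shape)
T=cam('top')
for n,uv,z in(('cell',(357,320),.062),('well',(291,168),.032),('lamp',(286,288),.075),('chg',(232,264),.058),('paddle',(327,221),.091)):print(n,unproj(T,[uv],z).round(4))
S=cam('scene')
for n,uv,z in(('cell',(408,255),.062),('well',(242,248),.032)):print(n,unproj(S,[uv],z).round(4))
E
```

```text
(494, 798, 3)
cell [[ 0.3694 -0.2623  0.062 ]]
well [[ 0.6594 -0.1464  0.032 ]]
lamp [[ 0.4275 -0.138   0.075 ]]
chg [[ 0.4733 -0.0395  0.058 ]]
paddle [[ 0.5431 -0.2123  0.091 ]]
cell [[ 0.3736 -0.2641  0.062 ]]
well [[ 0.6666 -0.147   0.032 ]]
```

View pics/c1.png

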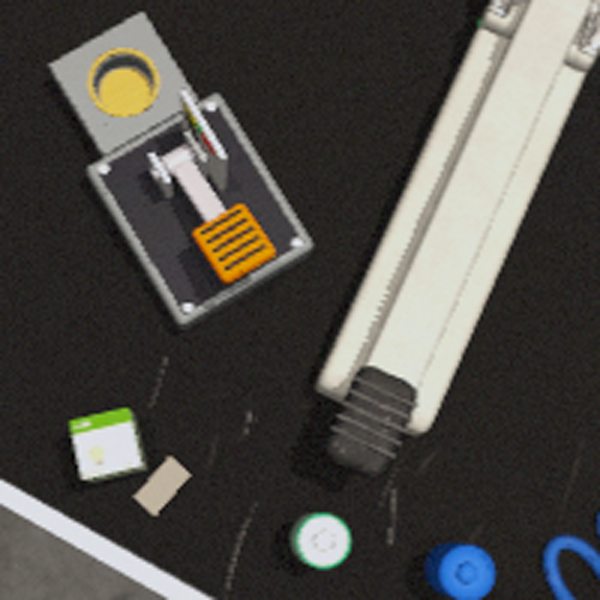

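View pics/c2.png

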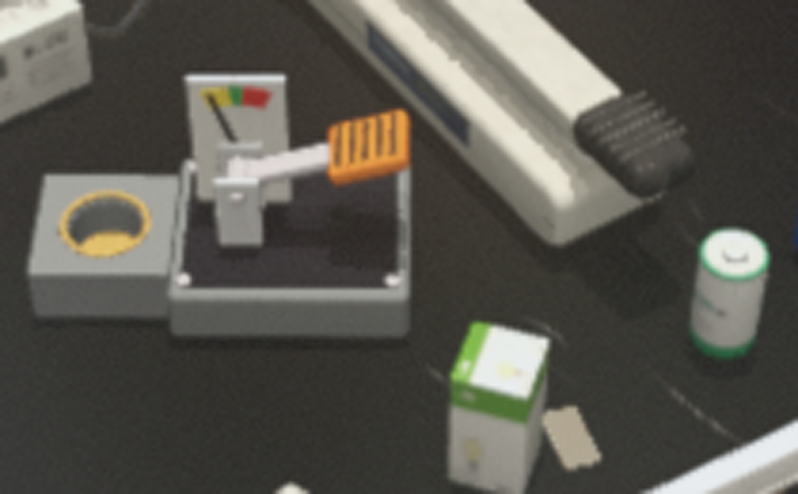

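Crops: cell top at crop1 (322,540); well ring at crop1 (123.5,82.5) and crop2 (104.5,223). The tester's box corners are clear in both, so I'll fit its pose.

```bash
cat > fit.py <<'E'
from h import *
from scipy.optimize import least_squares
T=cam('top');S=cam('scene')
f1=lambda p:(np.array(p,float)+.5)/3-.5+[250,140]
f2=lambda p:(np.array(p,float)+.5)/3.8-.5+[215,190]
M={'w':(0,70,32),'a':(35,105,32),'b':(-35,105,32),'c':(50,-85,32),'d':(-50,-85,32)}
o1={'w':(123.5,82.5),'a':(144,12),'b':(50,66),'c':(313,243),'d':(184,326)}
o2={'w':(104.5,223),'b':(29,272),'a':(42,175),'d':(410,292)}
def res(p,cm,o,f):
    c,s=np.cos(p[2]),np.sin(p[2]);r=[]
    for k in o:
        m=np.array(M[k])/1e3
        P=[p[0]+c*m[0]-s*m[1],p[1]+s*m[0]+c*m[1],m[2]]
        r+=list((proj(cm,P)[0]-f(o[k]))*(2 if k=='w' else 1))
    return np.array(r)
for n,g in(('top',[(T,o1,f1)]),('scene',[(S,o2,f2)]),('both',[(T,o1,f1),(S,o2,f2)])):
    q=least_squares(lambda p:np.concatenate([res(p,*x) for x in g]),[.6,-.18,-.96])
    x,y,a=q.x;c,s=np.cos(a),np.sin(a)
    print(n,q.x.round(4),'well',(np.array([x,y])+.07*np.array([-s,c])).round(4),'paddle',(np.array([x,y])-.068*np.array([-s,c])).round(4),q.fun.round(1))
cT=unproj(T,[f1((322,540))],.062)[0];cS=unproj(S,[f2((733.5,253.5))],.062)[0]
print('cell',cT,cS)
E
python3 fit.py
```

```text
top [ 0.6008 -0.1815 -1.0405] well [ 0.6612 -0.1461] paddle [ 0.5421 -0.2159] [ 0.  -0.1 -0.6 -0.4 -0.3 -0.4  1.5  0.6 -0.6  0.3]
scene [ 0.6062 -0.183  -1.0254] well [ 0.6661 -0.1467] paddle [ 0.5481 -0.2183] [-0.  -0.2 -0.3  0.4  0.3  0.1  0.  -0.1]
both [ 0.6028 -0.1815 -1.0393] well [ 0.6631 -0.146 ] paddle [ 0.5442 -0.2159] [-0.1 -2.1 -0.7 -1.4 -0.4 -1.3  1.5 -0.5 -0.6 -0.8  2.   1.3  0.5  1.1
  1.6  0.6  0.8  1.6]
cell [ 0.36999566 -0.26230256  0.062     ] [ 0.37270323 -0.26064112  0.062     ]
```

>>> step_arm:
  increments:
    - [[9,35,-4],[0,0,-0.03]]
    - [[9,35,-4],[0,0,-0.03]]
    - [[9,35,-4],[0,0,-0.03]]
    - [[9,35,-4],[0,0,-0.03]]
    - [[9,35,-4],[0,0,-0.03]]
    - [[9,35,-4],[0,0,-0.03]]
    - [[8,35,-4],[0,0,-0.03]]
    - [[8,35,-4],[0,0,-0.03]]
  fingers: 0.35

```text
time: 0.77
eef_pos: [0.3555, -0.3296, 0.1986]
tcp_rot: [0.995, 0.097, -0.0, -0.0]
contact_force: [0.2, 0.1, 0.4]
opening: 0.68
finger_force: 0.0
```

>>> step_arm:
  increments:
    - [[8,35,-4],[0,0,-0.03]]
    - [[8,35,-4],[0,0,0]]
    - [[0,0,0],[0,0,0]]
    - [[0,0,0],[0,0,0]]
    - [[0,0,0],[0,0,0]]

```text
time: 1.18
eef_pos: [0.3716, -0.2618, 0.1914]
tcp_rot: [0.996, 0.084, 0.0, 0.0]
contact_force: [0.0, -1.0, 0.2]
opening: 0.673
finger_force: 0.0
```

```bash
python3 - <<'E'
from h import *
W=cam('wrist');snap('wrist','w1.png');print(W[2],W[3].round(3).tolist(),readout.get_state()['eef_pos'])
print(proj(W,[[.371,-.2615,.062],[.371,-.2615,0]]))
E
```

```text
[ 0.4532061  -0.2480012   0.33384432] [[0.168, 0.932, 0.322], [-0.986, 0.159, 0.055], [0.0, -0.326, 0.945]] [ 0.37159577 -0.26237846  0.19157088]
[[314.82427001 231.49074819]
 [314.9318539  212.91366245]]
```

View pics/w1.png

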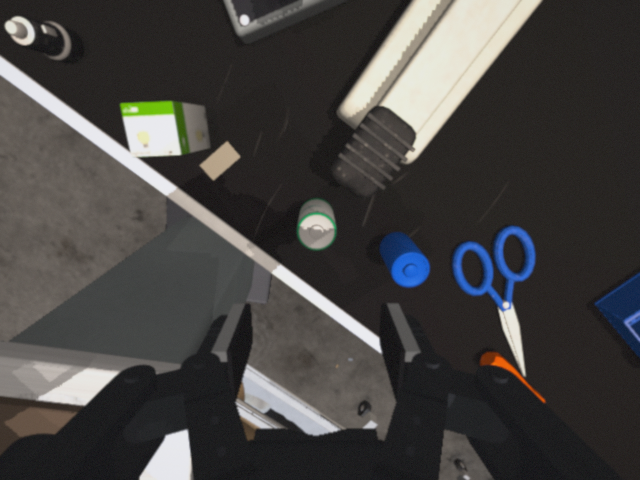

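Wrist view: cell top centre at (317,232), predicted (315,231.5), so the tool is over the cell. Sealer handle and blue cell clear the fingers. Descending.

>>> step_arm:
  increments:
    - [[0,0,-25],[0,0,0]]
    - [[0,0,-25],[0,0,0]]
    - [[0,0,-25],[0,0,0]]
    - [[0,0,-25],[0,0,0]]
    - [[0,0,-20],[0,0,0]]
    - [[0,0,-20],[0,0,0]]
    - [[0,0,-15],[0,0,0]]
    - [[0,0,0],[0,0,0]]

```text
time: 1.9
eef_pos: [0.3694, -0.2611, 0.0332]
tcp_rot: [0.997, 0.082, -0.002, -0.003]
contact_force: [-0.4, 0.4, -0.4]
opening: 0.676
finger_force: 0.0
```

>>> step_arm:
  increments:
    - [[0,0,0],[0,0,0]]
    - [[0,0,0],[0,0,0]]
    - [[0,0,0],[0,0,0]]
    - [[0,0,0],[0,0,0]]
    - [[0,0,0],[0,0,0]]
    - [[0,0,0],[0,0,0]]
  fingers: -1
  grip_force: 30

```text
time: 2.4
eef_pos: [0.3722, -0.2625, 0.0374]
tcp_rot: [0.997, 0.083, 0.001, 0.001]
contact_force: [-0.2, 0.2, 2.7]
opening: 0.377
finger_force: 30.2
```

>>> step_arm:
  increments:
    - [[0,0,15],[0,0,0]]
    - [[0,0,25],[0,0,0]]
    - [[0,0,25],[0,0,0]]
    - [[0,0,25],[0,0,0]]
    - [[0,0,25],[0,0,0]]
    - [[0,0,25],[0,0,0]]
    - [[20,10,5],[0,0,0.037]]
    - [[29,12,0],[0,0,0.037]]

```text
time: 3.07
eef_pos: [0.4213, -0.2408, 0.1847]
tcp_rot: [0.993, 0.12, 0.002, 0.002]
contact_force: [0.9, -0.5, -0.3]
opening: 0.376
finger_force: 30.1
```

>>> step_arm:
  increments:
    - [[29,12,0],[0,0,0.037]]
    - [[29,12,0],[0,0,0.037]]
    - [[29,12,0],[0,0,0.037]]
    - [[29,12,0],[0,0,0.037]]
    - [[29,12,0],[0,0,0.037]]
    - [[29,12,0],[0,0,0.037]]
    - [[0,0,0],[0,0,0.037]]
    - [[0,0,0],[0,0,0.037]]

```text
time: 3.73
eef_pos: [0.5957, -0.1663, 0.1807]
tcp_rot: [0.964, 0.267, -0.0, -0.0]
contact_force: [-0.5, -0.2, -1.0]
opening: 0.374
finger_force: 30.0
```

```bash
python3 - <<'E'
from h import *
s=readout.get_state();print(s['eef_pos'],s['tcp_rot'],s['opening'],s['finger_force'])
W=cam('wrist');im=snap('wrist','w2.png');np.savez('w2.npz',K=W[0],d=W[1],e=W[2],R=W[3])
print(proj(W,[[.6612,-.1461,.032],[.6661,-.1467,.032]]))
E
```

```text
[ 0.59571453 -0.16625142  0.18073591] [ 9.63605449e-01  2.67328095e-01 -3.08860211e-04 -3.63268705e-04] 0.37409724836307634 30.04923641681671
[[336.9402833  144.26892526]
 [340.86635454 139.18547125]]
```

View pics/w2.png

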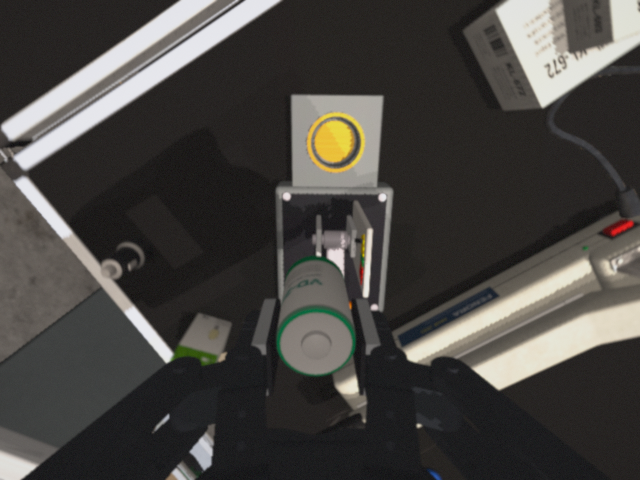

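Well ring spans about (306–366, 112–172); held cell's top is centred near (316,340). Refining both by ellipse fit.

```bash
python3 - <<'E'
from h import *
W=cam('wrist');im=cv2.imread('pics/w2.png')
h=cv2.cvtColor(im,cv2.COLOR_BGR2HSV)
m=cv2.inRange(h,(15,120,90),(35,255,255));m[:90]=0;m[195:]=0;m[:,:280]=0;m[:,390:]=0
p=cv2.findNonZero(m);hull=cv2.convexHull(p);el=cv2.fitEllipse(hull);print(el,cv2.boundingRect(hull))
u=unproj(W,[el[0]],.032)[0];print('well',u)
e=readout.get_state()['eef_pos']
pts=unproj(W,hull[:,0],.032);(c,r)=cv2.minEnclosingCircle((pts[:,:2]*1000).astype(np.float32));print('circ',c,r)
# green rim of held cell
g=cv2.inRange(h,(60,100,40),(90,255,255));g[:300]=0;g[:,:260]=0;g[:,370:]=0
hull=cv2.convexHull(cv2.findNonZero(g));el=cv2.fitEllipse(hull);print(el)
for dz in(.022,.026,.03):
  P=unproj(W,[el[0]],e[2]+dz)[0];print('celltop',P-e)
# corners: yaw
q=unproj(W,[(291.5,94.5),(383,96),(277,187),(392,187)],.032);print(q)
v=q[1]-q[0];print('xaxis yaw',np.arctan2(v[1],v[0]),np.arctan2(*(q[3]-q[2])[1::-1]),np.linalg.norm(v))
Rt=R.from_quat(readout.get_state()['tcp_rot']).as_matrix();print('tool y',np.arctan2(Rt[1,1],Rt[0,1]))
E
```

```text
((335.3126525878906, 141.9764862060547), (57.65686798095703, 59.84523010253906), 12.617813110351562) (307, 113, 58, 59)
well [ 0.66128291 -0.14434165  0.032     ]
circ (660.6614379882812, -144.6341094970703) 23.09966468811035
((315.547607421875, 341.4718322753906), (69.1719970703125, 79.94561767578125), 87.74971008300781)
celltop [-0.00042071  0.00015568  0.022     ]
celltop [0.00194767 0.00157931 0.026     ]
celltop [0.00431605 0.00300295 0.03      ]
[[ 0.67339581 -0.09713949  0.032     ]
 [ 0.70859192 -0.15761323  0.032     ]
 [ 0.60576291 -0.12196091  0.032     ]
 [ 0.65518339 -0.20384906  0.032     ]]
xaxis yaw -1.0437124344275317 -1.027798489316935 0.06997027508803609
tool y -1.0292257951131187
```

>>> step_arm:
  increments:
    - [[20,7,0],[0,0,0]]
    - [[25,8,0],[0,0,0]]
    - [[20,6.5,0],[0,0,0]]
    - [[0,0,-25],[0,0,0]]
    - [[0,0,-25],[0,0,0]]
    - [[0,0,-25],[0,0,0]]
    - [[0,0,-20],[0,0,0]]
    - [[0,0,0],[0,0,0]]

```text
time: 4.45
eef_pos: [0.6556, -0.1447, 0.0801]
tcp_rot: [0.964, 0.265, -0.004, -0.003]
contact_force: [-1.3, 0.3, -2.6]
opening: 0.374
finger_force: 30.0
```

>>> step_arm:
  increments:
    - [[0,0,0],[0,0,0]]
    - [[0,0,0],[0,0,0]]
    - [[0,0,0],[0,0,0]]

```text
time: 4.7
eef_pos: [0.661, -0.1467, 0.089]
tcp_rot: [0.964, 0.265, 0.002, 0.001]
contact_force: [-0.6, 0.6, -0.5]
opening: 0.375
finger_force: 30.0
```

```bash
python3 - <<'E'
from h import *
s=readout.get_state();print(s['eef_pos'],s['tcp_rot'],s['contact_force'])
W=cam('wrist');a=snap('wrist','w3.png')
T=cv2.imread;b=snap('scene','s3.png');c=snap('top','t3.png')
z=lambda i,u,v,w:cv2.resize(i[v:v+w,u:u+w],(400,400),interpolation=cv2.INTER_CUBIC)
cv2.imwrite('pics/m3.png',np.hstack([z(a,210,180,220),z(b,190,180,110)])[:,:,::-1])
e=s['eef_pos'];print(proj(W,[[.661,-.1447,.032]]),proj(cam('scene'),[[.661,-.1447,.032]]))
E
```

```text
[ 0.66097731 -0.14671249  0.08896842] [0.96423082 0.26505569 0.00168748 0.00124665] [-0.57885087  0.5583066  -0.48169926]
[[313.07756235 263.91682122]] [[243.63717211 249.78638606]]
```

View pics/m3.png

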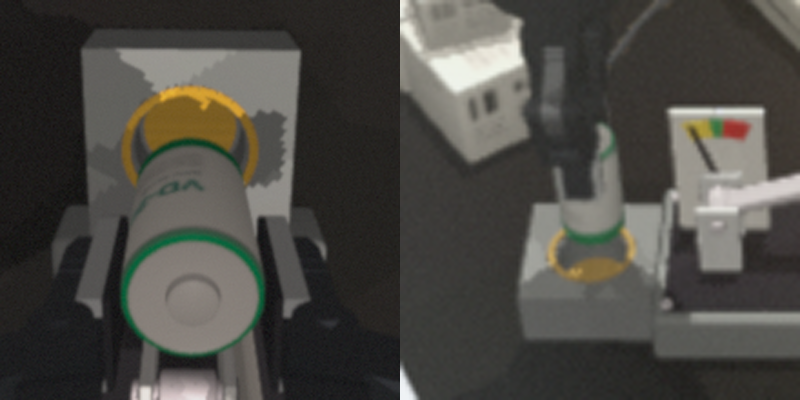

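```bash
python3 - <<'E'
from h import *
from scipy.optimize import least_squares
W=cam('wrist');S=cam('scene');e=readout.get_state()['eef_pos']
im=cv2.imread('pics/w3.png');h=cv2.cvtColor(im,cv2.COLOR_BGR2HSV)
m=cv2.inRange(h,(15,120,70),(35,255,255));m[:220]=0;m[285:]=0;m[:,:265]=0;m[:,365:]=0
H=cv2.convexHull(cv2.findNonZero(m))[:,0].astype(float);H=H[H[:,1]<265]
P=unproj(W,H,.032)[:,:2]
q=least_squares(lambda c:np.hypot(*(P-c).T)-.023,[.661,-.145]);print('well wrist',q.x,np.abs(q.fun).max(),len(P))
im=cv2.imread('pics/s3.png');h=cv2.cvtColor(im,cv2.COLOR_BGR2HSV)
m=cv2.inRange(h,(15,100,70),(35,255,255));m[:240]=0;m[262:]=0;m[:,:225]=0;m[:,265:]=0
H=cv2.convexHull(cv2.findNonZero(m))[:,0].astype(float);H=H[H[:,1]>248]
P=unproj(S,H,.032)[:,:2]
q=least_squares(lambda c:np.hypot(*(P-c).T)-.023,[.661,-.145]);print('well scene',q.x,np.abs(q.fun).max())
# cell bottom edge in the scene: green band
g=cv2.inRange(h,(60,100,30),(95,255,255));g[:235]=0;g[252:]=0;g[:,:225]=0;g[:,262:]=0
H=cv2.convexHull(cv2.findNonZero(g))[:,0].astype(float);print(cv2.boundingRect(H.astype(np.float32)))
H=H[H[:,1]>H[:,1].max()-2.5];P=unproj(S,H,e[2]-.037)[:,:2]
q=least_squares(lambda c:np.hypot(*(P-c).T)-.0165,e[:2]);print('cell bottom scene',q.x,np.abs(q.fun).max(),'tcp',e)
E
```

```text
well wrist [ 0.66151719 -0.14460525] 0.00018733026580656717 19
well scene [ 0.66628594 -0.1472613 ] 0.0008829874623902459
(237, 243, 13, 4)
cell bottom scene [ 0.66425188 -0.15122016] 0.0012603007558276372 tcp [ 0.66056478 -0.14649505  0.08835012]
```

>>> step_arm:
  increments:
    - [[1.2,2.2,0],[0,0,0]]
    - [[0,0,-6],[0,0,0]]
    - [[0,0,-6],[0,0,0]]
    - [[0,0,-5],[0,0,0]]
    - [[0,0,-5],[0,0,0]]
    - [[0,0,-4],[0,0,0]]
    - [[0,0,0],[0,0,0]]
    - [[0,0,0],[0,0,0]]

```text
time: 5.52
eef_pos: [0.6623, -0.1443, 0.0607]
tcp_rot: [0.964, 0.265, 0.002, 0.001]
contact_force: [4.0, -1.0, 0.6]
opening: 0.373
finger_force: 32.0
```

>>> step_arm:
  increments:
    - [[0.7,-0.2,-4],[0,0,0]]
    - [[0,0,-4],[0,0,0]]
    - [[0,0,-3],[0,0,0]]
    - [[0,0,0],[0,0,0]]
    - [[0,0,0],[0,0,0]]

```text
time: 5.93
eef_pos: [0.6616, -0.1444, 0.0486]
tcp_rot: [0.964, 0.265, 0.0, 0.0]
contact_force: [6.2, -1.6, -2.0]
opening: 0.377
finger_force: 30.7
```

>>> step_arm:
  increments:
    - [[1,-0.3,0],[0,0,0]]
    - [[0,0,0],[0,0,0]]
    - [[0,0,0],[0,0,0]]

```text
time: 6.18
eef_pos: [0.6619, -0.1443, 0.0485]
tcp_rot: [0.964, 0.265, -0.001, -0.0]
contact_force: [3.9, -0.9, -1.8]
opening: 0.379
finger_force: 30.7
```

Lateral force dropped; continue that way and lower.

>>> step_arm:
  increments:
    - [[1,-0.3,0],[0,0,0]]
    - [[0,0,-2],[0,0,0]]
    - [[0,0,-1.5],[0,0,0]]
    - [[0,0,0],[0,0,0]]
    - [[0,0,0],[0,0,0]]

```text
time: 6.6
eef_pos: [0.6626, -0.1443, 0.0454]
tcp_rot: [0.964, 0.265, -0.001, -0.001]
contact_force: [-0.6, 0.2, -0.3]
opening: 0.377
finger_force: 31.0
```

>>> step_arm:
  increments:
    - [[0,0,-1],[0,0,0]]
    - [[0,0,-1],[0,0,0]]
    - [[0,0,0],[0,0,0]]
    - [[0,0,0],[0,0,0]]

```text
time: 6.93
eef_pos: [0.6629, -0.1443, 0.0453]
tcp_rot: [0.964, 0.265, -0.001, -0.001]
contact_force: [-3.5, 1.4, 6.8]
opening: 0.371
finger_force: 31.9
```

On the floor. Release and rise.

>>> step_arm:
  increments:
    - [[0,0,1],[0,0,0]]
    - [[0,0,0],[0,0,0]]
    - [[0,0,0],[0,0,0]]
    - [[0,0,0],[0,0,0]]
    - [[0,0,0],[0,0,0]]
    - [[0,0,0],[0,0,0]]
  fingers: 0.4

```text
time: 7.43
eef_pos: [0.6633, -0.1447, 0.0445]
tcp_rot: [0.964, 0.265, -0.0, -0.0]
contact_force: [0.6, -0.1, -0.1]
opening: 0.699
finger_force: 0.0
```

>>> step_arm:
  increments:
    - [[0,0,10],[0,0,0]]
    - [[0,0,20],[0,0,0]]
    - [[0,0,25],[0,0,0]]
    - [[0,0,25],[0,0,0]]
    - [[0,0,30],[0,0,0]]
    - [[0,0,0],[0,0,0]]
    - [[0,0,0],[0,0,0]]
    - [[0,0,0],[0,0,0]]

```text
time: 8.1
eef_pos: [0.6632, -0.1446, 0.1549]
tcp_rot: [0.964, 0.265, -0.0, -0.0]
contact_force: [-0.3, 1.0, 0.0]
opening: 0.7
finger_force: 0.0
```

```bash
python3 - <<'E'
from h import *
s=readout.get_state();print(s['eef_pos'],s['contact_force'])
W=cam('wrist');a=snap('wrist','w4.png');b=snap('scene','s4.png')
z=lambda i,u,v,w:cv2.resize(i[v:v+w,u:u+w],(400,400),interpolation=cv2.INTER_CUBIC)
cv2.imwrite('pics/m4.png',np.hstack([z(a,200,150,240),z(b,205,190,120)])[:,:,::-1])
h=cv2.cvtColor(a,cv2.COLOR_RGB2HSV)
print(proj(W,[[.6615,-.1446,.07],[.6615,-.1446,.032]]))
E
```

```text
[ 0.66323972 -0.14461759  0.15486154] [-0.26849214  1.01112015  0.03761274]
[[314.80933466 251.76909754]
 [314.91777329 235.13727465]]
```

View pics/m4.png

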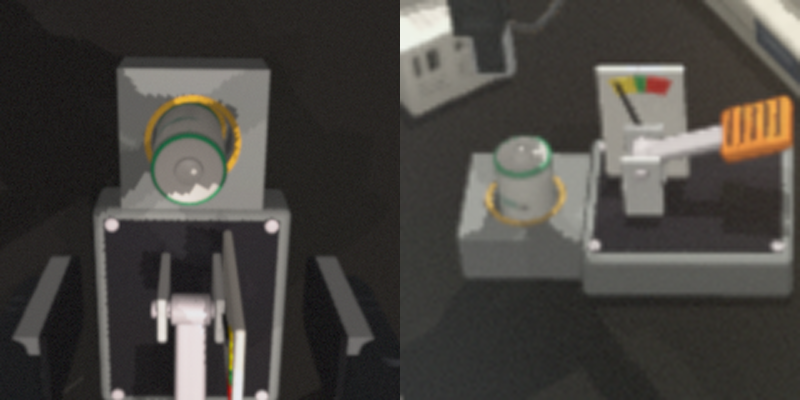

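Cell seated upright: its top at crop (189,170) matches the predicted place; the lever is at rest. Move over the paddle with shut fingers.

>>> step_arm:
  increments:
    - [[-24,-14,0],[0,0,0]]
    - [[-24,-14,0],[0,0,0]]
    - [[-24,-14,0],[0,0,0]]
    - [[-24,-14,0],[0,0,0]]
    - [[-24,-15,0],[0,0,0]]
    - [[0,0,-15],[0,0,0]]
    - [[0,0,-15],[0,0,0]]
    - [[0,0,-10],[0,0,0]]
  fingers: -1

```text
time: 8.87
eef_pos: [0.5416, -0.2153, 0.112]
tcp_rot: [0.964, 0.265, -0.001, -0.002]
contact_force: [-0.5, 0.6, 0.3]
opening: 0.001
finger_force: 0.0
```

>>> step_arm:
  increments:
    - [[0,0,-10],[0,0,0]]
    - [[0,0,0],[0,0,0]]
    - [[0,0,0],[0,0,0]]
    - [[0,0,0],[0,0,0]]

```text
time: 9.2
eef_pos: [0.544, -0.2156, 0.1051]
tcp_rot: [0.964, 0.265, 0.0, 0.0]
contact_force: [0.2, -0.3, 0.5]
opening: -0.0
finger_force: 0.0
```

```bash
python3 - <<'E'
from h import *
s=readout.get_state();print(s['eef_pos'],s['contact_force'],s['opening'])
a=snap('wrist','w5.png');b=snap('scene','s5.png');c=snap('top','t5.png')
z=lambda i,u,v,w:cv2.resize(i[v:v+w,u:u+w],(400,400),interpolation=cv2.INTER_CUBIC)
cv2.imwrite('pics/m5.png',np.hstack([z(a,160,160,320),z(b,225,190,120)])[:,:,::-1])
E
```

```text
[ 0.54400406 -0.21564746  0.10509881] [ 0.16018302 -0.29949382  0.46814099] -0.00025045401919391295
```

View pics/m5.png

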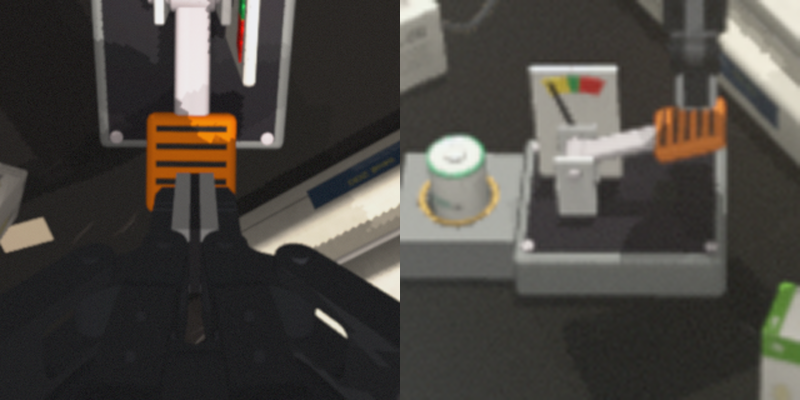

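Fingertips are centred over the paddle; pointer in yellow (rest). Press down gently.

>>> step_arm:
  increments:
    - [[0,0,-6],[0,0,0]]
    - [[0,0,-5],[0,0,0]]
    - [[0,0,-5],[0,0,0]]
    - [[0,0,-4],[0,0,0]]
    - [[0,0,-4],[0,0,0]]
    - [[0,0,-3],[0,0,0]]
    - [[0,0,0],[0,0,0]]
    - [[0,0,0],[0,0,0]]

```text
time: 10.02
eef_pos: [0.5433, -0.216, 0.078]
tcp_rot: [0.964, 0.265, -0.0, 0.0]
contact_force: [-2.3, -0.1, 4.9]
opening: -0.001
finger_force: 2.0
```

>>> step_arm:
  increments:
    - [[0,0,-3],[0,0,0]]
    - [[0,0,-3],[0,0,0]]
    - [[0,0,0],[0,0,0]]
    - [[0,0,0],[0,0,0]]
    - [[0,0,0],[0,0,0]]
    - [[0,0,0],[0,0,0]]

```text
time: 10.52
eef_pos: [0.5435, -0.2161, 0.0724]
tcp_rot: [0.964, 0.265, -0.0, 0.0]
contact_force: [-2.9, -2.5, 5.0]
opening: 0.003
finger_force: 2.6
```

```bash
python3 - <<'E'
from h import *
s=readout.get_state();print(s['eef_pos'],s['contact_force'],s['opening'])
b=snap('scene','s6.png');c=snap('top','t6.png')
z=lambda i,u,v,w:cv2.resize(i[v:v+w,u:u+w],(400,400),interpolation=cv2.INTER_CUBIC)
cv2.imwrite('pics/m6.png',np.hstack([z(b,225,190,120),z(c,210,130,190)])[:,:,::-1])
E
```

```text
[ 0.54354947 -0.21611517  0.07238391] [-2.86877066 -2.50647099  5.02627309] 0.003397356353055637
```

View pics/m6.png

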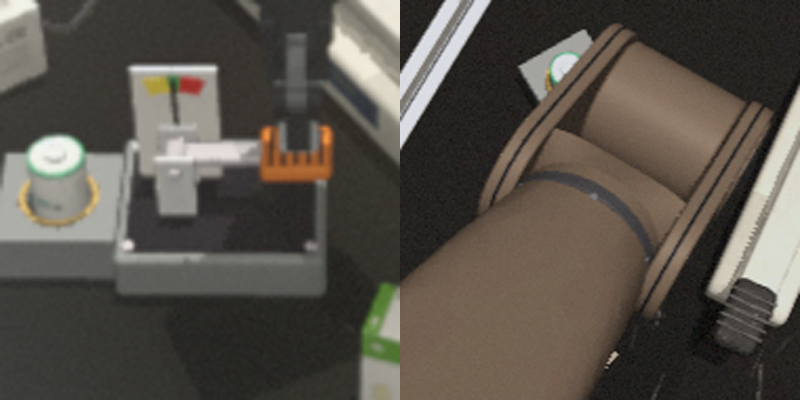

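The lever is level, the pointer upright in green at crop (175,90), and the cell is still seated. I'll hold briefly to confirm it's steady, then hand in.

>>> step_arm:
  increments:
    - [[0,0,-0.5],[0,0,0]]
    - [[0,0,0],[0,0,0]]
    - [[0,0,0],[0,0,0]]
    - [[0,0,0],[0,0,0]]
    - [[0,0,0],[0,0,0]]
    - [[0,0,0],[0,0,0]]
    - [[0,0,0],[0,0,0]]
    - [[0,0,0],[0,0,0]]

```text
time: 11.28
eef_pos: [0.5435, -0.2161, 0.0719]
tcp_rot: [0.964, 0.265, -0.0, 0.0]
contact_force: [-3.0, -1.6, 6.1]
opening: -0.003
finger_force: 2.6
```

```bash
python3 -c "
from plant import readout,sign_off
s=readout.get_state();print(s['eef_pos'],s['contact_force']);print(sign_off())"
```

```text
[ 0.54349092 -0.21612956  0.07191238] [-2.96436632 -1.57975086  6.11447597]
the job is handed in; nothing more can be done
None
```

The cell is seated upright in the well and released, the lever is held level with the pointer in green at about 6 N, and the job was handed in at about 11.3 s; no verdict was returned.

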